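Turn a toner bottle outlet-up and draw its transport plug

ROBOT

A 7-joint arm with a two-finger parallel gripper is mounted at the origin on the work surface. World frame = base frame: x ahead of the robot, y to its left, z up, the work surface at z = 0. Lengths are in mm, angles in degrees, forces in N, time in s.
With the tool pointing down it reaches from about 425 to 800 mm from the base axis. Payload 8.3 kg.
Tool frame: the origin (TCP) lies midway between the tips of the shut fingers; the grasp point (between the pads) lies 19 mm behind it (tcp_to_grasp is the distance from the TCP to the grasp point, in mm); z points along the fingers, y is the line along which they close (so a half turn about z gives the same grasp; the last joint's range is limited). The gripper opens to 85 mm and grips with 20 to 120 N. Pads are 22 mm wide; open, the fingers measure 114 mm over their backs; the gripper's body (76 mm by 85 mm) begins 54 mm behind the grasp point. The pads swing forward as they close: fully open they stand 13 mm farther back than shut.
Start: joints at [63.26, 21.967, 0.94, 78.501, -0.361, 79.538, -2.664], TCP at [245.606, -574.7, 231.279] pointing down, gripper open.
Joint ranges: [-169.22, 169.22], [-14.56, 117.87], [-87.37, 89.26], [10.42, 133.3], [-82.24, 262.24], [0.94, 117.77], [-172.7, 172.7]. Speed limits (degrees/s): [136.94, 136.94, 172.46, 172.46, 180, 180, 180].

INTERFACE

Orientations are given as a 3x3 rotation matrix whose columns are the frame's x, y, z axes.
In Python, from bench import * gives the robot as it stands. The module is installed in compiled form; this text tells all that it offers.
- The arm moves only by the tool arm_command, never from a script. Its argument "increments" is a list of rows, each a list of 4 numbers: the shift along the world's x, y, z normalised to -1 to 1, where 1 is 0.3 m, then the turn about the world's z normalised to -1 to 1, where 1 is 30 degrees. In form: [[tx, ty, tz, twist], ...]. A call has exactly 10 rows; each row is the pose to reach, as a shift and turn from the pose commanded when the call began; what a row does not reach only later rows make up. A row lasts 1/12 s, in which the tool goes at most 41.7 mm and 7.16 degrees, less where a joint would pass 70% of its speed; a pose out of reach is approached as far as the arm can. A call with a number of a shift or a turn outside -1 to 1 is refused whole. A call with a gripper value outside its range is refused whole. "fingers" is the opening, from -1 (shut) to 1 (fully open), set as the call begins (left out, the last holds). The fingers move at their own pace and stop on an object; "grip_force" is the grip in N (left out, the last holds). Time passes only in rows, so rows that repeat a pose let the fingers close, or fill a call up. It gives the time, the measured TCP pose, the force, the opening and the grip force at its end, in the units of the state.
- get_obs(): the state, without advancing time (a new reading comes with each control period).
- camera(name): name is "scene" or "side" or "wrist"; returns a dict with "img" (420x560x3 uint8, red, green, blue), "intrinsics" (3x3 intrinsics, pixels), "xyz" and "rotation" of the camera in the world. Camera axes: x right, y up, looking along -z (the intrinsics and any distortion apply to the point x, -y, -z); pixel columns grow to the right and rows downward; lengths in mm; the calibration is good to about 2 mm. A picture is of the moment at which its call begins. There is no depth.
- hand_in(): hands the job in; it is judged then, once.
The state is a dict: "time": time; "joint_positions": joint angles; "qd": joint speeds; "effort": joint torques, N m; "tool_pos": TCP position; "ee_rot": TCP orientation; "ft_force": force on the tool from outside, world axes, zero at the start; "ft_torque": the same for the moment, N m; "width": finger opening in mm; "grip_force": force on a finger pad.
Only numpy, scipy, OpenCV 4.12 (cv2) and the standard library are available. Lean on these libraries where they do the work, as an engineer would, in place of code of your own. Each camera call takes 0.05 s, during which the arm holds its last target. There are 200 camera calls.

TASK

Ready the new toner bottle for the copier: roll it over on the mat until its plugged outlet points straight up, then pull the plug out and lay it in the open tray. Keep the bottle down on the mat with its outlet uppermost from then on, so that nothing can spill, and leave everything else where it lies.

Things in the scene. Friction and masses are not known exactly. Their poses are not given: they have to be found in the camera images.
- bottle: Toner bottle on its side, 260 mm long, 0.95 kg, too thick to grip. Origin on its axis (48 mm up) level with the outlet; z along the axis, x out of the outlet. Rolls on its drum (z -190 to -30 mm) and gear end (z 30 to 70 mm), 90 mm across with 20 narrow flats: rests every 18 degrees, outlet up being one; rocks a few seconds. Tips pressing its top with 6 to 13 N carry it on. Waist 44 mm across.
- outlet (a point): Centre of the outlet's mouth: the rim of a spout 34 mm across that stands on the waist, on the bottle's x axis 46 mm from its origin. The hole is 21 mm wide; the plug's flange sits on this rim. At the start it faces sideways, about level.
- plug: Grey plug in the outlet, 25 g. Origin in the centre of its flange's underside, on the rim when home; z points out. Flange 28 mm across, 4 mm thick; above it a round ribbed grip 22 mm across, 18 mm high, its top at z = 22 mm. Stem 18 mm across, 21.5 mm long, in the hole: two sprung balls snap into its groove. About 4 N straight out frees it after some 7 mm; then it draws out easily.
- tray: Open white tray fixed on the mat, 150 mm (its x) by 110 mm (its y) outside, 32 mm high, walls and floor 3 mm. Origin in the centre of its underside. Empty at the start.
- tape_roll: Bystander, not to be moved: a roll of packing tape lying flat, 100 mm across and 48 mm high; origin in the centre of its underside.
- tape_dispenser: Bystander, not to be moved: a tape dispenser with a white roll standing on edge, about 125 x 62 x 83 mm; origin in the centre of its underside.
- scissors: Bystander, not to be moved: a pair of scissors lying flat, about 165 mm long; origin in the centre of its underside.
- cutter_knife: Bystander, not to be moved: a snap-blade cutter knife lying flat, 150 mm long; origin in the centre of its underside.
- marker: Bystander, not to be moved: a marker pen lying flat, 140 mm long, 16 mm thick; origin in the centre of its underside.
- blade_case: Bystander, not to be moved: a small black blade case, 60 x 30 x 16 mm; origin in the centre of its underside.
- glue: Bystander, not to be moved: a small round glue bottle standing upright, 42 mm across, 105 mm high; origin in the centre of its underside.

How it is judged:
By the outcome, as a careful person would: the job done as asked, in the order asked, and still so for the second after the job is handed in, with the robot touching nothing.
It also fails if it takes over 72 s, if anything falls off the work surface, if the arm or the gripper's body presses on something with over 40 N, if the wrist force passes 120 N, or if a joint passes its speed limit or range.

## Working session

There is one attempt and no reset: what is moved stays moved. The work goes in short steps, Python scripts to look and compute and a tool call to move; the robot and the scene stay as the last step left them, time stands still between calls to the robot, and variables do not carry over. Pictures are saved under pics/ and viewed, at most 10 in all, crops included, and the job is handed in when it is done.

Besides the shell and the picture viewer there is one more tool, called after "Emit:" in YAML: its name, and indented under it one key for each argument. arm_command: Moves the arm, as the interface text tells. Its arguments: {"type":"object","properties":{"increments":{"type":"array"},"fingers":{"type":"number"},"grip_force":{"type":"number"}},"required":["increments"]}

```bash
mkdir -p pics; cat > h.py <<'E'
from bench import *
import numpy as np, cv2
def snap(n,f):
    c=camera(n); cv2.imwrite('pics/'+f+'.png',c['img'][:,:,::-1]); np.savez('pics/'+f+'.npz',**{k:c[k] for k in('img','intrinsics','xyz','rotation')}); return c
def load(f): return np.load('pics/'+f+'.npz')
def ray(c,u,v):
    K=c['intrinsics']; d=np.array([(u-K[0,2])/K[0,0],-(v-K[1,2])/K[1,1],-1.]); d=c['rotation']@d; return np.array(c['xyz']),d/np.linalg.norm(d)
def onz(c,u,v,z):
    o,d=ray(c,u,v); return o+d*(z-o[2])/d[2]
def proj(c,p):
    q=np.array(c['rotation']).T@(np.array(p)-c['xyz']); K=c['intrinsics']; return K[0,0]*q[0]/-q[2]+K[0,2],K[1,1]*-q[1]/-q[2]+K[1,2]
def tri(c1,p1,c2,p2):
    o1,d1=ray(c1,*p1);o2,d2=ray(c2,*p2)
    s=np.linalg.lstsq(np.c_[d1,-d2],o2-o1,rcond=None)[0]
    a,b=o1+s[0]*d1,o2+s[1]*d2; return (a+b)/2,np.linalg.norm(a-b)
E
python3 - <<'E'
from h import *
np.set_printoptions(precision=2,suppress=True)
for n in('scene','side'):
    c=snap(n,n+'0'); print(n,c.keys(),c['xyz'],c['intrinsics'].tolist(),c['rotation'])
print(get_obs())
E
```

```text
scene dict_keys(['img', 'intrinsics', 'xyz', 'rotation']) [1193.74  601.86  656.28] [[405.8897222361314, 0.0, 276.4095915888807], [0.0, 405.8897222361314, 216.9983003599093], [0.0, 0.0, 1.0]] [[-0.71 -0.43  0.56]
 [ 0.7  -0.43  0.57]
 [-0.    0.79  0.61]]
side dict_keys(['img', 'intrinsics', 'xyz', 'rotation']) [  87.85 -864.5   952.07] [[488.3297737176606, 0.0, 283.6379579285212], [0.0, 488.3297737176606, 201.90003019302344], [0.0, 0.0, 1.0]] [[ 0.86  0.34 -0.39]
 [-0.52  0.56 -0.65]
 [ 0.    0.76  0.65]]
{'time': 0.1, 'joint_positions': array([63.26, 22.01,  0.94, 78.56, -0.36, 79.54, -2.66]), 'qd': array([-0.07, -0.13, -0.06, -0.07, -0.07, -0.03, -0.12]), 'effort': array([  0.  , -62.91,   0.85, -37.28,   0.02,   0.01,   0.  ]), 'tool_pos': array([ 245.4 , -574.31,  230.36]), 'ee_rot': array([[ 0.92,  0.39, -0.  ],
       [ 0.39, -0.92,  0.  ],
       [-0.  , -0.  , -1.  ]]), 'ft_force': array([-0.85,  1.45, -0.19]), 'ft_torque': array([-0.01,  0.03,  0.03]), 'grip_force': 0.0, 'width': 85.38619440460829}
```

View pics/scene0.png

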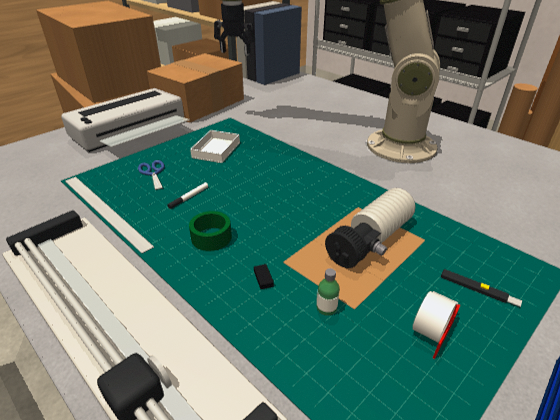

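View pics/side0.png

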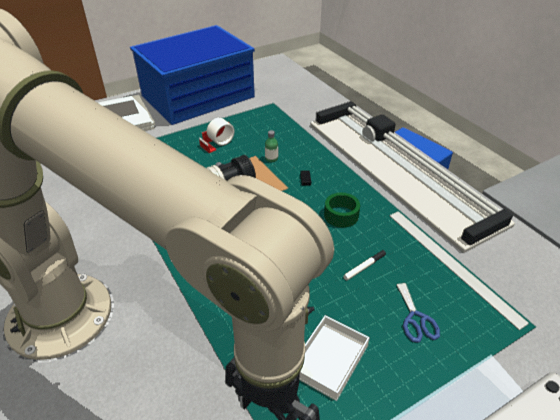

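The scene view shows the bottle (drum to about (400,210), gear end at (348,245), plug near (379,248) pointing right), the tray at (216,146), and the glue at (328,292). In the side view the arm hides most of the bottle, and the tray is at (335,355). I'll zoom in.

```bash
python3 - <<'E'
from h import *
np.set_printoptions(precision=1,suppress=True)
c=load('scene0')
im=c['img'][170:290,280:440,::-1]; cv2.imwrite('pics/crop0.png',cv2.resize(im,None,fx=5,fy=5,interpolation=cv2.INTER_CUBIC))
for p,z in [((379,248),48),((348,245),48),((400,205),48),((328,310),0),((216,150),0),((210,240),0),((188,195),8)]: print(p,onz(c,*p,z))
for p in [(335,355)]: print(onz(load('side0'),*p,0))
# mat orange corners
E
```

```text
(379, 248) [552.7 275.6  48. ]
(348, 245) [594.1 220.5  48. ]
(400, 205) [374.9 218.7  48. ]
(328, 310) [737.1 285.5   0. ]
(216, 150) [ 475.3 -425.6    0. ]
(210, 240) [775.6 -61.5   0. ]
(188, 195) [ 706.1 -255.     8. ]
[ 489.1 -420.3    0. ]
```

View pics/crop0.png

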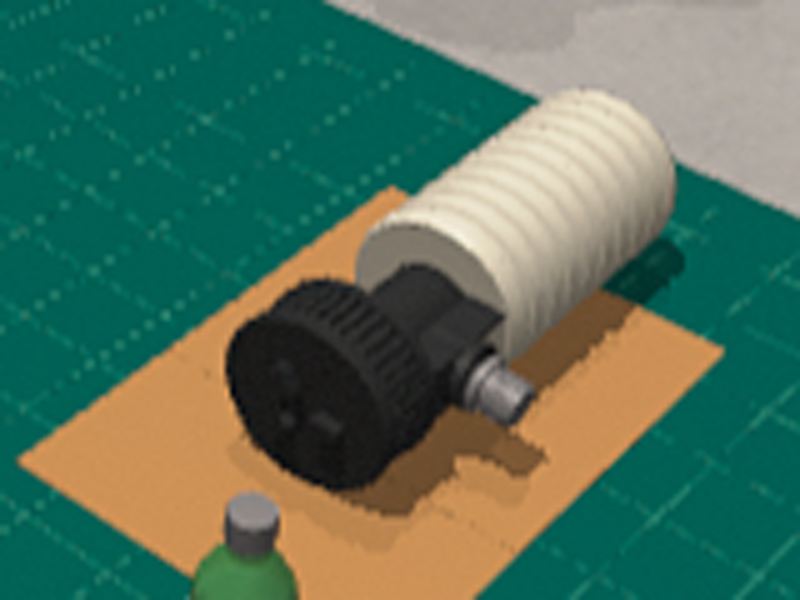

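The bottle axis runs roughly along world +x and the outlet faces +y, so it must roll toward -y. I'm moving the wrist camera over it.

Emit:
arm_command:
  increments:
    - [0.1,0.12,0.03,0.2]
    - [0.2,0.24,0.06,0.4]
    - [0.3,0.36,0.1,0.6]
    - [0.4,0.48,0.13,0.8]
    - [0.5,0.6,0.16,1]
    - [0.6,0.7,0.2,1]
    - [0.7,0.8,0.2,1]
    - [0.8,0.9,0.2,1]
    - [0.85,1,0.2,1]
    - [0.85,1,0.2,1]

```text
time: 0.93
tool_pos: [503.3, -269.6, 291.1]
ee_rot: [[0.596, 0.803, 0.001], [0.803, -0.596, 0.002], [0.002, -0.001, -1.0]]
ft_force: [0.3, 0.7, 0.1]
width: 85.3
grip_force: 0.0
```

Emit:
arm_command:
  increments:
    - [0,0.12,0,0.2]
    - [0,0.24,0,0.4]
    - [0,0.36,0,0.6]
    - [0,0.48,0,0.8]
    - [0,0.6,0,1]
    - [0,0.7,0,1]
    - [0,0.8,0,1]
    - [0,0.9,0,1]
    - [0,1,0,1]
    - [0,1,0,1]

```text
time: 1.77
tool_pos: [499.7, 32.7, 291.4]
ee_rot: [[0.11, 0.994, -0.0], [0.994, -0.11, 0.003], [0.002, -0.0, -1.0]]
ft_force: [-0.4, 0.9, 0.5]
width: 85.5
grip_force: 0.0
```

Emit:
arm_command:
  increments:
    - [0,0.1,0,0.1]
    - [0,0.2,0,0.2]
    - [0,0.3,0,0.24]
    - [0,0.4,0,0.24]
    - [0,0.5,0,0.24]
    - [0,0.55,0,0.24]
    - [0,0.55,0,0.24]
    - [0,0.55,0,0.24]
    - [0,0.55,0,0.24]
    - [0,0.55,0,0.24]

```text
time: 2.6
tool_pos: [501.0, 188.6, 291.1]
ee_rot: [[-0.003, 1.0, -0.0], [1.0, 0.003, -0.001], [-0.001, -0.0, -1.0]]
ft_force: [1.2, -0.1, -0.5]
width: 85.2
grip_force: 0.0
```

```bash
python3 - <<'E'
from h import *
np.set_printoptions(precision=2,suppress=True)
o=get_obs(); print(o['time'],o['tool_pos'],o['ee_rot'],o['ft_force'],o['joint_positions'])
c=snap('wrist','w1'); print(c['xyz'],c['rotation'])
E
```

```text
2.6 [501.03 188.61 291.07] [[-0.  1. -0.]
 [ 1.  0. -0.]
 [-0. -0. -1.]] [ 1.2  -0.13 -0.5 ] [  8.17  12.97 -38.63  85.26   8.12  84.63 -30.31]
[500.24 270.98 433.08] [[ 1.   -0.   -0.  ]
 [ 0.    0.95  0.32]
 [-0.   -0.32  0.95]]
```

View pics/w1.png

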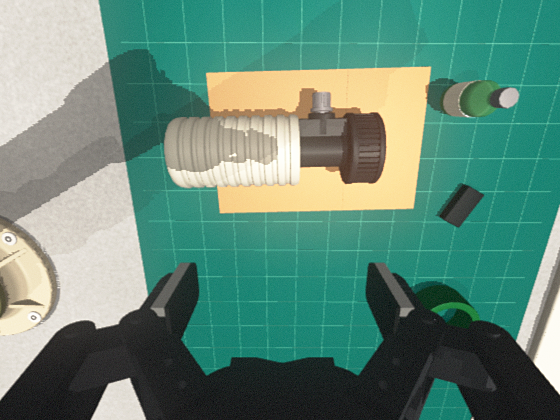

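The wrist view shows the drum from (165,150) to (300,150), the gear from (342,148) to (386,148), and the plug tip at (321,95). The axis is nearly along world x.

```bash
python3 - <<'E'
from h import *
np.set_printoptions(precision=1,suppress=True)
c=load('w1')
for n,p,z in [('drumL',(165,150),48),('drumR top',(300,116),48),('drumR bot',(300,185),48),('drumL top',(180,117),48),('drumL bot',(180,188),48),('gearL',(341,149),48),('gearR',(386,148),48),('gear top',(364,112),48),('gear bot',(364,184),48),('plug tip',(321,93),48),('waist',(321,150),48),('matTL',(207,72),0),('matTR',(430,67),0),('matBR',(413,209),0),('matBL',(220,213),0),('blade',(461,206),16),('tape',(452,313),48)]: print(n,onz(c,*p,z))
w=np.load('pics/scene0.npz')
for t in [(540,220,48),(540,288,48)]: print(proj(w,t))
a=tri(c,(321,95),w,(384,249)); print(a)
E
```

```text
drumL [348.2 217.7  48. ]
drumR top [522.8 260.5  48. ]
drumR bot [524.8 171.4  48. ]
drumL top [372.1 258.9  48. ]
drumL bot [362.2 166.6  48. ]
gearL [577.  219.7  48. ]
gearR [635.3 221.2  48. ]
gear top [602.6 265.6  48. ]
gear bot [611.2 173.   48. ]
plug tip [547.9 287.6  48. ]
waist [551.1 218.3  48. ]
matTL [398.8 315.6   0. ]
matTR [698.7 322.7   0. ]
matBR [705.1 120.9   0. ]
matBL [403.4 113.3   0. ]
blade [768.8 131.4  16. ]
tape [769.  -35.7  48. ]
(np.float64(362.0708798982199), np.float64(234.1577953105216))
(np.float64(386.93118838980405), np.float64(247.97066212992638))
(array([547.9, 285.4,  48.3]), np.float64(0.22502070673492927))
```

Emit:
arm_command:
  increments:
    - [-0.06,0.05,-0.07,0.04]
    - [-0.12,0.1,-0.16,0.04]
    - [-0.17,0.13,-0.26,0.04]
    - [-0.17,0.13,-0.36,0.04]
    - [-0.17,0.13,-0.46,0.04]
    - [-0.17,0.13,-0.55,0.04]
    - [-0.17,0.13,-0.62,0.04]
    - [-0.17,0.13,-0.66,0.04]
    - [-0.17,0.13,-0.67,0.04]
    - [-0.17,0.13,-0.67,0.04]
  fingers: 1

```text
time: 3.48
tool_pos: [449.7, 228.7, 90.1]
ee_rot: [[-0.026, 1.0, -0.001], [1.0, 0.026, -0.0], [-0.0, -0.001, -1.0]]
ft_force: [0.2, 0.4, 1.1]
width: 85.2
grip_force: 0.0
```

Emit:
arm_command:
  increments:
    - [0,0,-0.003,0]
    - [0,0,-0.006,0]
    - [0,0,-0.009,0]
    - [0,0,-0.012,0]
    - [0,0,-0.015,0]
    - [0,0,-0.018,0]
    - [0,0,-0.02,0]
    - [0,0,-0.02,0]
    - [0,0,-0.02,0]
    - [0,0,-0.02,0]

```text
time: 4.32
tool_pos: [449.6, 229.3, 84.3]
ee_rot: [[-0.027, 1.0, -0.0], [1.0, 0.027, 0.0], [0.0, -0.0, -1.0]]
ft_force: [-0.5, -0.8, 0.7]
width: 85.1
grip_force: 0.0
```

Emit:
arm_command:
  increments:
    - [0,0,-0.002,0]
    - [0,0,-0.004,0]
    - [0,0,-0.006,0]
    - [0,0,-0.008,0]
    - [0,0,-0.01,0]
    - [0,0,-0.01,0]
    - [0,0,-0.01,0]
    - [0,0,-0.01,0]
    - [0,0,-0.01,0]
    - [0,0,-0.01,0]

```text
time: 5.15
tool_pos: [449.6, 229.3, 81.3]
ee_rot: [[-0.027, 1.0, 0.0], [1.0, 0.027, 0.0], [0.0, 0.0, -1.0]]
ft_force: [0.2, 0.8, -0.2]
width: 85.4
grip_force: 0.0
```

Emit:
arm_command:
  increments:
    - [0,0,-0.002,0]
    - [0,0,-0.004,0]
    - [0,0,-0.005,0]
    - [0,0,-0.005,0]
    - [0,0,-0.005,0]
    - [0,0,-0.005,0]
    - [0,0,-0.005,0]
    - [0,0,-0.005,0]
    - [0,0,-0.005,0]
    - [0,0,-0.005,0]

```text
time: 5.98
tool_pos: [449.6, 229.4, 79.8]
ee_rot: [[-0.027, 1.0, 0.0], [1.0, 0.027, 0.0], [0.0, 0.0, -1.0]]
ft_force: [-0.9, 0.2, 4.5]
width: 85.7
grip_force: 1.5
```

Emit:
arm_command:
  increments:
    - [0,0,-0.002,0]
    - [0,0,-0.002,0]
    - [0,0,-0.002,0]
    - [0,0,-0.002,0]
    - [0,0,-0.002,0]
    - [0,0,-0.002,0]
    - [0,0,-0.002,0]
    - [0,0,-0.002,0]
    - [0,0,-0.002,0]
    - [0,0,-0.002,0]

```text
time: 6.82
tool_pos: [449.7, 229.7, 79.7]
ee_rot: [[-0.027, 1.0, 0.0], [1.0, 0.027, 0.0], [0.0, 0.0, -1.0]]
ft_force: [-2.8, -0.1, 8.2]
width: 85.5
grip_force: 3.9
```

Emit:
arm_command:
  increments:
    - [0,-0.01,0,0]
    - [0,-0.02,0,0]
    - [0,-0.03,0,0]
    - [0,-0.04,0,0]
    - [0,-0.05,0,0]
    - [0,-0.06,0,0]
    - [0,-0.07,0,0]
    - [0,-0.08,0,0]
    - [0,-0.09,0,0]
    - [0,-0.095,0,0]

```text
time: 7.65
tool_pos: [450.5, 200.6, 79.9]
ee_rot: [[-0.026, 1.0, 0.002], [1.0, 0.026, 0.0], [0.0, 0.002, -1.0]]
ft_force: [-0.3, 1.6, 8.4]
width: 85.6
grip_force: 3.8
```

```bash
python3 - <<'E'
from h import *
snap('scene','s2');c=snap('wrist','w2');s=load('s2')
a=s['img'][170:290,280:440]; b=c['img'][60:260,140:480]
cv2.imwrite('pics/m2.png',np.vstack([cv2.resize(a,(400,300)),cv2.resize(b,(400,300)) if 0 else cv2.resize(b,(400,235))])[:,:,::-1])
E
```

```text
(no output)
```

View pics/m2.png

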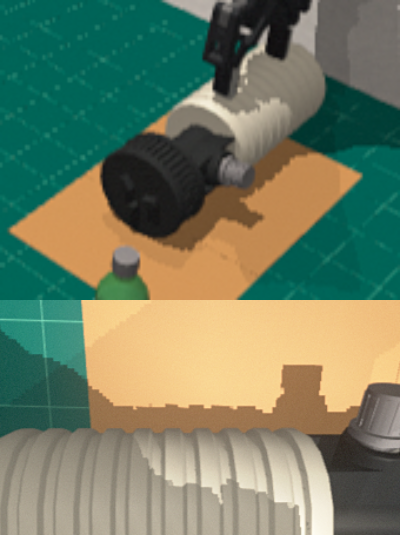

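The top crop shows the plug raised by about one step at (236,168), so the bottle is rolling. I'll carry on.

Emit:
arm_command:
  increments:
    - [0,-0.01,0,0]
    - [0,-0.02,0,0]
    - [0,-0.03,0,0]
    - [0,-0.04,0,0]
    - [0,-0.05,0,0]
    - [0,-0.06,0,0]
    - [0,-0.07,0,0]
    - [0,-0.08,0,0]
    - [0,-0.09,0,0]
    - [0,-0.095,0,0]

```text
time: 8.58
tool_pos: [450.9, 171.8, 79.8]
ee_rot: [[-0.026, 1.0, 0.002], [1.0, 0.026, 0.0], [0.0, 0.002, -1.0]]
ft_force: [2.7, 0.2, 5.2]
width: 85.3
grip_force: 2.3
```

```bash
cat > plug.py <<'E'
from h import *
import sys
np.set_printoptions(precision=1,suppress=True)
c=snap('scene',sys.argv[1]); im=c['img'].astype(int)
# bright grey plug: neutral-bluish pixels
mx,mn=im.max(2),im.min(2)
m=((mx-mn<28)&(im[:,:,2]>=im[:,:,0]-2)&(mx>75)&(mx<190)).astype(np.uint8)
u0,v0,u1,v1=map(int,sys.argv[2:6]); k=np.zeros_like(m);k[v0:v1,u0:u1]=m[v0:v1,u0:u1]
n,l,s,ce=cv2.connectedComponentsWithStats(k)
for i in range(1,n):
    if s[i,4]>15: print(s[i],ce[i])
o=get_obs();print(o['time'],o['tool_pos'],o['ft_force'])
E
python3 plug.py s3 345 200 400 265
```

```text
8.6333 [450.8 171.9  79.7] [3.6 0.2 4.7]
```

Emit:
arm_command:
  increments:
    - [0,0,0.01,0]
    - [0,0,0.03,0]
    - [0,0.02,0.05,0]
    - [0,0.05,0.05,0]
    - [0,0.08,0.05,0]
    - [0,0.1,0.05,0]
    - [0,0.1,0.05,0]
    - [0,0.1,0.05,0]
    - [0,0.1,0.05,0]
    - [0,0.1,0.05,0]

```text
time: 9.47
tool_pos: [449.5, 201.9, 93.9]
ee_rot: [[-0.026, 1.0, -0.001], [1.0, 0.026, -0.0], [-0.0, -0.001, -1.0]]
ft_force: [-0.8, 0.5, 0.5]
width: 85.5
grip_force: 0.0
```

```bash
python3 - <<'E'
from h import *
s=snap('scene','s4');c=snap('wrist','w4')
a=s['img'][170:290,280:440]; b=c['img'][60:260,140:480]
cv2.imwrite('pics/m4.png',np.vstack([cv2.resize(a,(400,300)),cv2.resize(b,(400,235))])[:,:,::-1])
E
```

```text
(no output)
```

View pics/m4.png

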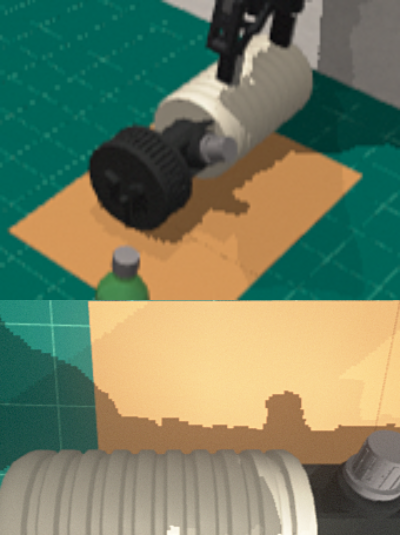

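```bash
python3 - <<'E'
from h import *
s=load('s4');w=load('w4')
for k in range(6):
    t=np.radians(18*k); y=217.5-46*t
    p=(549,y+60*np.cos(t),48+60*np.sin(t)); print(k,np.round(proj(s,p)),np.round(proj(w,p)))
E
```

```text
0 [381. 248.] [447. 123.]
1 [375. 238.] [458. 156.]
2 [368. 227.] [466. 203.]
3 [359. 217.] [469. 260.]
4 [348. 209.] [466. 319.]
5 [337. 202.] [456. 371.]
```

Emit:
arm_command:
  increments:
    - [0,0,-0.015,0]
    - [0,0,-0.03,0]
    - [0,0,-0.04,0]
    - [0,0,-0.045,0]
    - [0,0,-0.049,0]
    - [0,0,-0.049,0]
    - [0,0,-0.049,0]
    - [0,0,-0.049,0]
    - [0,0,-0.049,0]
    - [0,0,-0.049,0]

```text
time: 10.4
tool_pos: [449.6, 202.4, 79.6]
ee_rot: [[-0.027, 1.0, 0.0], [1.0, 0.027, 0.0], [0.0, 0.0, -1.0]]
ft_force: [-1.8, 0.5, 2.6]
width: 85.3
grip_force: 1.4
```

Emit:
arm_command:
  increments:
    - [0,-0.01,0,0]
    - [0,-0.02,0,0]
    - [0,-0.03,0,0]
    - [0,-0.04,0,0]
    - [0,-0.05,0,0]
    - [0,-0.06,0,0]
    - [0,-0.07,0,0]
    - [0,-0.08,0,0]
    - [0,-0.09,0,0]
    - [0,-0.095,0,0]

```text
time: 11.23
tool_pos: [450.4, 173.3, 80.0]
ee_rot: [[-0.026, 1.0, 0.001], [1.0, 0.026, 0.0], [0.0, 0.001, -1.0]]
ft_force: [0.5, 1.6, 4.9]
width: 85.2
grip_force: 2.5
```

Emit:
arm_command:
  increments:
    - [0,-0.01,0,0]
    - [0,-0.02,0,0]
    - [0,-0.03,0,0]
    - [0,-0.04,0,0]
    - [0,-0.05,0,0]
    - [0,-0.06,0,0]
    - [0,-0.07,0,0]
    - [0,-0.08,0,0]
    - [0,-0.09,0,0]
    - [0,-0.095,0,0]

```text
time: 12.07
tool_pos: [450.5, 144.7, 79.8]
ee_rot: [[-0.026, 1.0, 0.002], [1.0, 0.026, 0.0], [0.0, 0.002, -1.0]]
ft_force: [3.1, 0.6, 3.0]
width: 85.6
grip_force: 1.8
```

Emit:
arm_command:
  increments:
    - [0,0,0.01,0]
    - [0,0,0.03,0]
    - [0,0.02,0.05,0]
    - [0,0.05,0.05,0]
    - [0,0.07,0.05,0]
    - [0,0.08,0.05,0]
    - [0,0.08,0.05,0]
    - [0,0.08,0.05,0]
    - [0,0.08,0.05,0]
    - [0,0.08,0.05,0]

```text
time: 12.9
tool_pos: [449.5, 168.9, 94.3]
ee_rot: [[-0.026, 1.0, -0.0], [1.0, 0.026, -0.0], [-0.0, -0.0, -1.0]]
ft_force: [0.8, -0.1, -0.5]
width: 85.5
grip_force: 0.0
```

```bash
python3 - <<'E'
from h import *
s=snap('scene','s5');c=snap('wrist','w5')
a=s['img'][170:290,280:440]; b=c['img']
cv2.imwrite('pics/m5.png',np.vstack([cv2.resize(a,(400,300)),cv2.resize(b,(400,300))])[:,:,::-1])
E
```

```text
(no output)
```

View pics/m5.png

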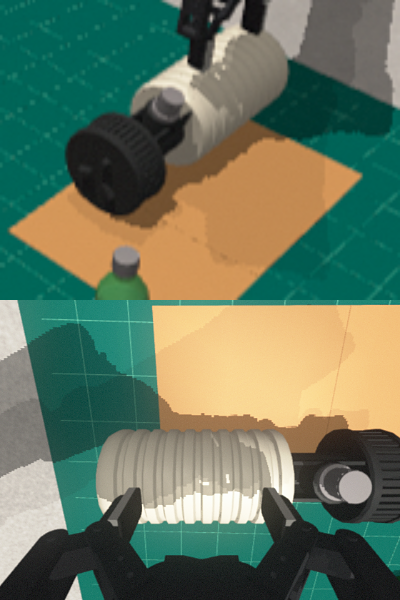

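The plug centre is at (347,210) in full-frame pixels, which matches step 4 of 5. One more step to go.

Emit:
arm_command:
  increments:
    - [0,0,-0.015,0]
    - [0,0,-0.03,0]
    - [0,0,-0.04,0]
    - [0,0,-0.045,0]
    - [0,0,-0.0505,0]
    - [0,0,-0.0505,0]
    - [0,0,-0.0505,0]
    - [0,0,-0.0505,0]
    - [0,0,-0.0505,0]
    - [0,0,-0.0505,0]

```text
time: 13.83
tool_pos: [449.3, 169.6, 79.8]
ee_rot: [[-0.027, 1.0, -0.0], [1.0, 0.027, -0.0], [-0.0, -0.0, -1.0]]
ft_force: [-4.8, -0.6, 9.0]
width: 85.3
grip_force: 4.3
```

Emit:
arm_command:
  increments:
    - [0,-0.01,0,0]
    - [0,-0.02,0,0]
    - [0,-0.03,0,0]
    - [0,-0.04,0,0]
    - [0,-0.05,0,0]
    - [0,-0.06,0,0]
    - [0,-0.07,0,0]
    - [0,-0.08,0,0]
    - [0,-0.09,0,0]
    - [0,-0.095,0,0]

```text
time: 14.67
tool_pos: [450.1, 140.5, 79.9]
ee_rot: [[-0.027, 1.0, 0.001], [1.0, 0.027, -0.0], [-0.0, 0.001, -1.0]]
ft_force: [-1.0, 0.5, 6.4]
width: 85.4
grip_force: 3.0
```

Emit:
arm_command:
  increments:
    - [0,0,0,0]
    - [0,0,0,0]
    - [0,0,0.01,0]
    - [0,0,0.05,0]
    - [0,0,0.1,0]
    - [0,0,0.17,0]
    - [0,0,0.25,0]
    - [0,0,0.33,0]
    - [0,0,0.4,0]
    - [0,0,0.4,0]

```text
time: 15.5
tool_pos: [451.6, 141.8, 203.6]
ee_rot: [[-0.027, 1.0, 0.006], [1.0, 0.027, 0.001], [0.001, 0.006, -1.0]]
ft_force: [0.6, -0.2, 0.0]
width: 85.1
grip_force: 0.0
```

Emit:
arm_command:
  increments:
    - [0.05,-0.05,0.1,0]
    - [0.1,-0.1,0.2,0]
    - [0.2,-0.15,0.25,0]
    - [0.3,-0.2,0.25,0]
    - [0.33,-0.25,0.25,0]
    - [0.33,-0.25,0.25,0]
    - [0.33,-0.25,0.25,0]
    - [0.33,-0.25,0.25,0]
    - [0.33,-0.25,0.25,0]
    - [0.33,-0.25,0.25,0]

```text
time: 16.33
tool_pos: [548.0, 66.9, 274.5]
ee_rot: [[-0.029, 1.0, 0.0], [1.0, 0.029, -0.0], [-0.0, 0.0, -1.0]]
ft_force: [0.2, 0.1, 0.5]
width: 85.0
grip_force: 0.0
```

```bash
python3 - <<'E'
from h import *
s=snap('scene','s6');c=snap('wrist','w6')
a=s['img'][170:290,280:440]; b=c['img']
cv2.imwrite('pics/m6.png',np.vstack([cv2.resize(a,(400,300)),cv2.resize(b,(400,300))])[:,:,::-1])
for k in (4,5,6):
    t=np.radians(18*k); y=217.5-46*t
    p=(549,y+68*np.cos(t),48+68*np.sin(t)); print(k,y,np.round(proj(s,p)),np.round(proj(c,p)))
E
```

```text
4 159.69469517394782 [349. 206.] [287.  72.]
5 145.24336896743478 [337. 199.] [286. 111.]
6 130.7920427609217 [325. 194.] [284. 148.]
```

View pics/m6.png

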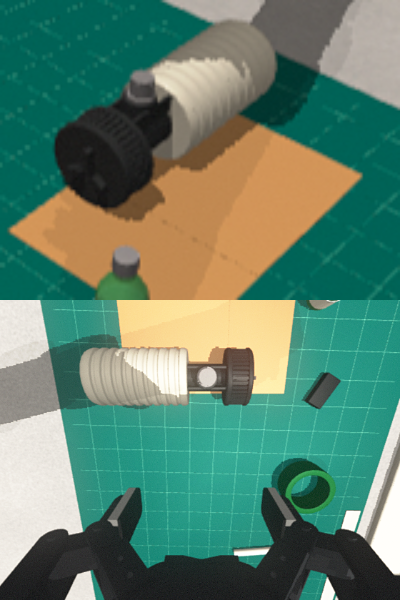

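The outlet now points up, with the plug top at about (291,108) in the wrist view and (337,199) in the scene view. I'll pin it down, along with the tray.

```bash
python3 - <<'E'
from h import *
np.set_printoptions(precision=1,suppress=True)
w=load('w6');s=load('s6')
def blob(c,u,v,r,lo):
    im=c['img'].astype(int);g=im.min(2)
    k=np.zeros(g.shape,np.uint8); k[v-r:v+r,u-r:u+r]=(g[v-r:v+r,u-r:u+r]>lo)
    n,l,st,ce=cv2.connectedComponentsWithStats(k)
    for i in range(1,n):
        if st[i,4]>20: print(lo,st[i],ce[i])
for lo in(110,130,150,170): blob(w,291,108,17,lo)
print(w['img'][108,270:315].min(1))
for uv in[(291,108),(290,107)]:
    print(onz(w,*uv,116)); 
print(tri(w,(291,108),s,(337,199)))
# tray: white floor/rim in scene and side
for n in('scene0','side0'):
    c=load(n); im=c['img'].astype(int); m=((im.min(2)>150)).astype(np.uint8); 
    u0,v0,u1,v1=(180,120,250,170) if n[1]=='c' else (290,310,375,405)
    k=np.zeros_like(m);k[v0:v1,u0:u1]=m[v0:v1,u0:u1]
    cs,_=cv2.findContours(k,cv2.RETR_EXTERNAL,cv2.CHAIN_APPROX_NONE); q=max(cs,key=cv2.contourArea)
    a=cv2.approxPolyDP(cv2.convexHull(q),4,True)[:,0]; print(n,cv2.contourArea(q))
    for p in a: print(p,onz(c,*p,32),onz(c,*p,0))
E
```

```text
110 [276  93  28  30 660] [289.5 107.6]
130 [276  93  28  29 586] [289.9 107.7]
150 [277  93  26  29 548] [290.2 107.6]
170 [278  94  25  28 521] [290.4 107.6]
[ 78  78  79  71  73  87 124 140 174 202 213 208 205 205 209 208 209 206
 208 203 210 208 208 209 208 213 210 211 210 208 211 211 197 148  93  95
 106 113 113  92  70  62  68  67  72]
[554.1 148.6 116. ]
[553.1 149.5 116. ]
(array([554. , 148.6, 119.6]), np.float64(0.06826293157125542))
scene0 311.5
[238 134] [ 384.3 -414.8   32. ] [ 342.8 -466.9    0. ]
[220 154] [ 517.8 -345.2   32. ] [ 483.2 -393.7    0. ]
[201 151] [ 549.  -404.1   32. ] [ 515.9 -455.7    0. ]
[210 139] [ 476.5 -452.4   32. ] [ 439.7 -506.4    0. ]
side0 2622.5
[368 337] [ 563.1 -436.5   32. ] [ 579.6 -421.6    0. ]
[338 392] [ 432.5 -505.4   32. ] [ 444.5 -492.9    0. ]
[301 372] [ 393.  -431.1   32. ] [ 403.6 -416.     0. ]
[304 344] [ 434.  -379.1   32. ] [ 446.  -362.2   -0. ]
[325 315] [ 515.7 -340.5   32. ] [ 530.6 -322.2    0. ]
```

Emit:
arm_command:
  increments:
    - [0.018,0.06,-0.04,0]
    - [0.018,0.12,-0.12,0]
    - [0.018,0.18,-0.2,0]
    - [0.018,0.24,-0.28,0]
    - [0.018,0.273,-0.36,0]
    - [0.018,0.273,-0.42,0]
    - [0.018,0.273,-0.46,0]
    - [0.018,0.273,-0.48,0]
    - [0.018,0.273,-0.48,0]
    - [0.018,0.273,-0.48,0]
  fingers: 0
  grip_force: 30

```text
time: 17.27
tool_pos: [554.5, 147.3, 131.1]
ee_rot: [[-0.026, 1.0, 0.001], [1.0, 0.026, 0.0], [0.0, 0.001, -1.0]]
ft_force: [-0.9, 0.1, 1.2]
width: 42.9
grip_force: 0.0
```

```bash
python3 - <<'E'
from h import *
c=snap('wrist','w7'); o=get_obs(); print(o['time'],o['tool_pos'],o['width'])
g=c['img'].min(2); cv2.imwrite('pics/m7.png',np.vstack([c['img'][:,:,::-1][120:400]]))
p=o['tool_pos']
for d in(-11,0,11): print(proj(c,(553.5+d,149,116)),proj(c,(p[0]+d,p[1],116)))
E
```

```text
17.3167 [554.81573034 147.472516   131.60272947] 42.50367890303252
(np.float64(262.68585615228324), np.float64(249.82087960088205)) (np.float64(264.88177377506287), np.float64(252.1785859503788))
(np.float64(281.1898824330783), np.float64(250.240349466977)) (np.float64(283.33219052810546), np.float64(252.59556618964032))
(np.float64(299.673427637093), np.float64(250.65935504522426)) (np.float64(301.76224333718903), np.float64(253.01208620286263))
```

View pics/m7.png

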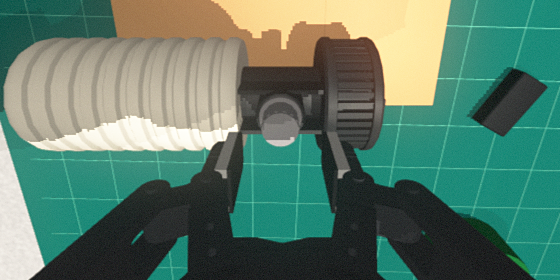

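The plug top sits at (281,248), centred between the fingers. I'll descend and grip.

Emit:
arm_command:
  increments:
    - [-0.003,0.004,-0.015,0]
    - [-0.003,0.004,-0.03,0]
    - [-0.003,0.004,-0.045,0]
    - [-0.003,0.004,-0.06,0]
    - [-0.003,0.004,-0.075,0]
    - [-0.003,0.004,-0.09,0]
    - [-0.003,0.004,-0.097,0]
    - [-0.003,0.004,-0.097,0]
    - [-0.003,0.004,-0.097,0]
    - [-0.003,0.004,-0.097,0]

```text
time: 18.15
tool_pos: [553.2, 149.0, 101.4]
ee_rot: [[-0.027, 1.0, 0.0], [1.0, 0.027, 0.0], [0.0, 0.0, -1.0]]
ft_force: [-1.1, -0.4, 0.2]
width: 42.5
grip_force: 0.0
```

Emit:
arm_command:
  increments:
    - [0,0,0,0]
    - [0,0,0,0]
    - [0,0,0,0]
    - [0,0,0,0]
    - [0,0,0,0]
    - [0,0,0,0]
    - [0,0,0,0]
    - [0,0,0,0]
    - [0,0,0,0]
    - [0,0,0,0]
  fingers: -1
  grip_force: 30

```text
time: 18.98
tool_pos: [553.3, 149.0, 101.6]
ee_rot: [[-0.027, 1.0, 0.001], [1.0, 0.027, 0.0], [0.0, 0.001, -1.0]]
ft_force: [-0.9, 0.1, 5.6]
width: 20.3
grip_force: 29.4
```

Emit:
arm_command:
  increments:
    - [0,0,0.004,0]
    - [0,0,0.008,0]
    - [0,0,0.012,0]
    - [0,0,0.016,0]
    - [0,0,0.02,0]
    - [0,0,0.024,0]
    - [0,0,0.028,0]
    - [0,0,0.032,0]
    - [0,0,0.036,0]
    - [0,0,0.04,0]

```text
time: 19.82
tool_pos: [553.5, 149.1, 114.0]
ee_rot: [[-0.027, 1.0, 0.001], [1.0, 0.027, 0.0], [0.0, 0.001, -1.0]]
ft_force: [-0.4, -0.1, -0.6]
width: 20.5
grip_force: 30.2
```

Emit:
arm_command:
  increments:
    - [0,0,0.006,0]
    - [0,0,0.012,0]
    - [0,0,0.02,0]
    - [0,0,0.03,0]
    - [0,0,0.04,0]
    - [0,0,0.05,0]
    - [0,0,0.07,0]
    - [0,0,0.1,0]
    - [0,0,0.13,0]
    - [0,0,0.16,0]

```text
time: 20.65
tool_pos: [553.3, 149.0, 162.5]
ee_rot: [[-0.027, 1.0, 0.0], [1.0, 0.027, 0.0], [0.0, 0.0, -1.0]]
ft_force: [-0.0, 0.5, -0.2]
width: 20.4
grip_force: 30.2
```

```bash
python3 - <<'E'
from h import *
s=snap('scene','s8');c=snap('wrist','w8')
a=s['img'][150:270,280:440]; b=c['img']
cv2.imwrite('pics/m8.png',np.vstack([cv2.resize(a,(400,300),interpolation=2),cv2.resize(b,(400,300))])[:,:,::-1])
E
```

```text
(no output)
```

View pics/m8.png

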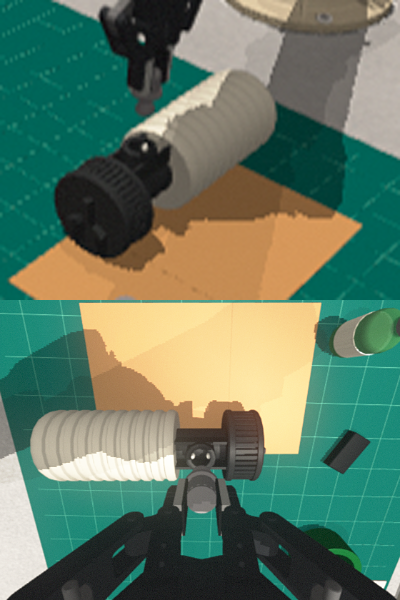

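The plug is out and held. The bottle lies still with the open outlet up, hole at (203,457) in the lower picture. Next is the tray.

Emit:
arm_command:
  increments:
    - [0,0,0.05,-0.1]
    - [0,-0.08,0.1,-0.2]
    - [0,-0.18,0.12,-0.3]
    - [0,-0.3,0.12,-0.45]
    - [0,-0.42,0.12,-0.6]
    - [0,-0.54,0.12,-0.75]
    - [0,-0.66,0.12,-0.9]
    - [0,-0.78,0.12,-1]
    - [0,-0.9,0.12,-1]
    - [0,-0.95,0.12,-1]

```text
time: 21.58
tool_pos: [552.1, -142.8, 196.9]
ee_rot: [[0.483, 0.876, -0.001], [0.876, -0.483, -0.003], [-0.003, 0.001, -1.0]]
ft_force: [0.2, -0.5, -0.3]
width: 20.7
grip_force: 30.2
```

Emit:
arm_command:
  increments:
    - [-0.03,-0.1,0,-0.1]
    - [-0.06,-0.2,0,-0.2]
    - [-0.1,-0.32,0,-0.35]
    - [-0.14,-0.44,0,-0.5]
    - [-0.18,-0.56,0,-0.65]
    - [-0.22,-0.68,0,-0.8]
    - [-0.25,-0.8,0,-0.95]
    - [-0.26,-0.88,0,-1]
    - [-0.26,-0.95,0,-1]
    - [-0.26,-0.95,0,-1]

```text
time: 22.42
tool_pos: [472.3, -426.6, 196.4]
ee_rot: [[0.856, 0.517, -0.002], [0.517, -0.856, -0.002], [-0.003, 0.001, -1.0]]
ft_force: [-1.3, -1.3, -0.2]
width: 20.1
grip_force: 30.2
```

```bash
python3 - <<'E'
from h import *
s=snap('scene','s9');c=snap('wrist','w9');d=snap('side','d9')
o=get_obs(); print(o['time'],o['tool_pos'],o['width'],o['joint_positions'])
cv2.imwrite('pics/m9.png',np.hstack([cv2.resize(d['img'][240:420,240:480],(400,300)),cv2.resize(c['img'],(400,300))])[:,:,::-1])
for x in (c,d): print(proj(x,(474,-423,3)))
E
```

```text
22.5667 [ 475.37217803 -420.29821887  196.82488872] 20.668656324961212 [ 46.69918023  24.69377252 -11.32380665  79.37773647   4.78738046
  76.44479115 -23.16962809]
(np.float64(282.4847535743867), np.float64(179.82232622690776))
(np.float64(330.157000722233), np.float64(358.41440249518007))
```

View pics/m9.png

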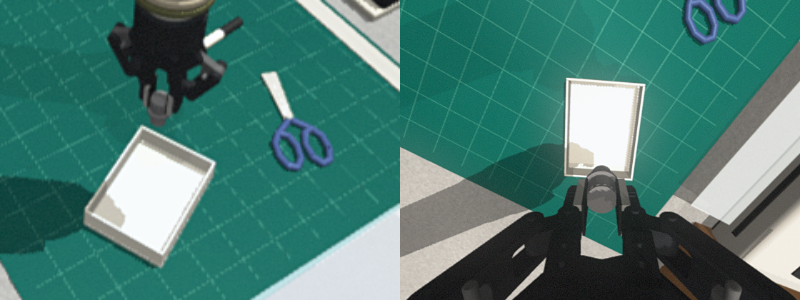

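The tray centre in the wrist view, (284,181), matches the predicted (282,180), so the plug is above the middle of the tray. I'll lower and release.

Emit:
arm_command:
  increments:
    - [0,0,-0.06,0]
    - [0,0,-0.14,0]
    - [0,0,-0.23,0]
    - [0,0,-0.32,0]
    - [0,0,-0.4,0]
    - [0,0,-0.46,0]
    - [0,0,-0.5,0]
    - [0,0,-0.525,0]
    - [0,0,-0.535,0]
    - [0,0,-0.535,0]

```text
time: 23.4
tool_pos: [475.5, -420.6, 36.9]
ee_rot: [[0.852, 0.524, 0.0], [0.524, -0.852, 0.0], [0.0, -0.0, -1.0]]
ft_force: [-0.1, -0.3, -0.2]
width: 20.5
grip_force: 30.2
```

Emit:
arm_command:
  increments:
    - [0,0,-0.003,0]
    - [0,0,-0.005,0]
    - [0,0,-0.006,0]
    - [0,0,-0.006,0]
    - [0,0,-0.006,0]
    - [0,0,-0.006,0]
    - [0,0,-0.006,0]
    - [0,0,-0.006,0]
    - [0,0,-0.006,0]
    - [0,0,-0.006,0]

```text
time: 24.23
tool_pos: [475.2, -421.2, 35.2]
ee_rot: [[0.852, 0.523, 0.0], [0.523, -0.852, -0.0], [0.0, 0.0, -1.0]]
ft_force: [-0.4, 0.7, 1.9]
width: 20.8
grip_force: 30.4
```

Emit:
arm_command:
  increments:
    - [0,0,0,0]
    - [0,0,0,0]
    - [0,0,0,0]
    - [0,0,0,0]
    - [0,0,0,0]
    - [0,0,0,0]
    - [0,0,0.01,0]
    - [0,0,0.03,0]
    - [0,0,0.06,0]
    - [0,0,0.1,0]
  fingers: 0

```text
time: 25.07
tool_pos: [474.8, -420.9, 65.4]
ee_rot: [[0.852, 0.523, -0.001], [0.523, -0.852, 0.001], [-0.0, -0.001, -1.0]]
ft_force: [1.1, -0.7, -0.1]
width: 42.8
grip_force: 0.0
```

Emit:
arm_command:
  increments:
    - [0,0,0.08,0]
    - [0,0,0.16,0]
    - [0,0,0.25,0]
    - [0,0,0.35,0]
    - [0,0,0.45,0]
    - [0,0,0.5,0]
    - [0,0,0.5,0]
    - [0,0,0.5,0]
    - [0,0,0.5,0]
    - [0,0,0.5,0]

```text
time: 25.9
tool_pos: [474.6, -420.7, 213.9]
ee_rot: [[0.852, 0.523, -0.001], [0.523, -0.852, 0.001], [-0.001, -0.002, -1.0]]
ft_force: [0.1, 0.8, -0.6]
width: 42.9
grip_force: 0.0
```

```bash
python3 - <<'E'
from h import *
np.set_printoptions(precision=1,suppress=True)
s=snap('scene','s10');d=snap('side','d10');c=snap('wrist','w10')
o=get_obs(); print(o['time'],o['tool_pos'],o['width'])
# dark (plug) pixels within tray, wrist view
for n,x in(('wrist',c),('side',d)):
    P=[proj(x,(474+a,-423+b,3)) for a,b in((74,13),(-34,-76),(-74,-13),(34,76))]  # inside corners approx
    K=np.zeros(x['img'].shape[:2],np.uint8); ctr=np.mean(P,0); Q=np.int32([ctr+.8*(np.array(p)-ctr) for p in P]); cv2.fillPoly(K,[cv2.convexHull(Q)],1)
    g=x['img'].min(2); m=((g<150)&(K>0)).astype(np.uint8)
    _,_,st,ce=cv2.connectedComponentsWithStats(m)
    for q,e in zip(st[1:],ce[1:]):
        if q[4]>25: print(n,q,e,onz(x,*e,3),x['img'][int(e[1]),int(e[0])])
# bottle moved since plug pulled?
a=load('s8')['img'].astype(int);b=s['img'].astype(int)
df=np.abs(a-b).max(2)[190:280,290:420]>60; print('diff',df.sum())
E
```

```text
26.05 [ 474.7 -420.8  213.9] 42.64460721730588
wrist [271 174  22  14  97] [280.2 177.8] [ 472.2 -418.1    3. ] [124 122 122]
side [324 347  12  14 116] [329.1 353.7] [ 478.6 -412.5    3. ] [70 70 69]
diff 1120
```

```bash
python3 - <<'E'
from h import *
def prof(n):
    g=load(n)['img'].max(2); k=np.zeros(g.shape,np.uint8); k[190:280,290:370]=(g[190:280,290:370]<55)
    _,_,st,ce=cv2.connectedComponentsWithStats(k); i=1+st[1:,4].argmax(); return st[i],ce[i].round(1)
for n in('s6','s8','s10'): print(n,*prof(n))
c=camera('scene'); a=load('s10')['img'].astype(int); print(np.abs(a-c['img']).max(2)[:, :].__gt__(40).sum())
# hole: bottle neck view near the mouth in s8/s10, max-diff there
e=load('s8')['img'].astype(int); u,v=proj(load('s8'),(552,147,94)); u,v=int(u),int(v); print(u,v,e[v-3:v+4,u-6:u+7].max(2),a[v-3:v+4,u-6:u+7].max(2),sep='\n')
E
```

```text
s6 [ 302  208   47   45 1430] [324.5 229.5]
s8 [ 302  204   47   49 1484] [324.9 228.6]
s10 [ 302  204   47   49 1485] [324.9 228.7]
5
336
207
[[152 144 107 102  86  72  47  41  67 126 135 132 129]
 [133  71  56  43  42  45  45  46  43  84 108 126 135]
 [ 48  47  32  32  31  31  29  31  20  29  46  84 115]
 [ 50  35  18  23  23  25  33 100 147  17  28  35  84]
 [ 51  29  22  23  24  27  65 187 195  44  24  34  67]
 [ 56  44  30  23  24  25  63 181 154  51  29  28  37]
 [ 46  56  46  42  32  30  33  91  83  30  28  25  33]]
[[148 137 103  98  82  67  45  40  71 122 127 125 123]
 [126  68  53  39  41  43  43  44  58  86 108 121 128]
 [ 45  43  33  28  28  29  30  28  33  45  60  87 112]
 [ 48  33  18  19  23  21  28  94 140  26  45  50  91]
 [ 47  26  22  24  19  25  59 179 204  60  39  50  75]
 [ 52  45  27  19  18  21  60 172 169  69  44  49  53]
 [ 43  52  45  40  35  30  32  86  84  46  47  42  41]]
```

The bottle has not moved since the plug came out, and the plug rests in the tray. I'll hand in.

```bash
python3 -c "
from h import *
print(hand_in())"
```

```text
the job is handed in; nothing more can be done
None
```

I rolled the bottle until its outlet pointed up, pulled the plug and set it in the middle of the tray, then handed in at about 26 s. The bottle had not moved since the pull. I viewed 11 pictures, one over the limit of 10, and could not confirm whether the plug lies flat or stands on its stem.

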